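# Reset the resin feed valve: seat it, back off two turns, hold it for locking

### The job

Reset the resin feed valve, the one with the red handwheel: take it by its black crank handle, close it clockwise until you feel it seat on its stop without forcing it, then back it off exactly two full turns (within about ten degrees). Finish still gripping the handle and holding the wheel steady there, so that a colleague can tighten the lock nut under it; the program ends while holding. Leave the hardener valve with the blue wheel, and everything else on the bench, as it is.

Things in the scene. Friction and masses are not known exactly. Their poses are not given: they have to be found in the camera images.
- resin_unit: Resin fixed feed unit: aluminium base plate 220 x 285 x 10 mm carrying a brass metering valve, gauge, pipes and a white pot (90 mm across, its axis 90 mm along +x and 150 mm along +y of the unit, top 193 mm above the bench). Origin on the bench under the valve stem, z up, turned by up to 0.3 rad about z. The red handwheel sits on the valve's vertical stem.
- resin_wheel (a joint): Opening of the red handwheel in rad about the vertical stem: 0 just seated, grows anticlockwise seen from above as the valve opens, 6.283 per turn, up to five turns; it starts somewhere between about a quarter turn and one turn open. Turning takes about 0.12 N m (2.5 N at the handle) and it stays where it is left. At 0 it meets a hard stop; pressed hard on it the reading dips to about -0.03.
- resin_stem (a joint): Elastic wind-up of the valve stem in rad, 0 when no torque acts, negative when the wheel is pressed clockwise on its stop: 0.05 rad per N m, so the handle still gives about 2.4 mm for 20 N after seating. The seat is spoilt at -0.12 rad (2.4 N m, about 50 N at the handle).
- resin_hub (a point): Centre of the red handwheel, on the stem axis at the mid height of its rim, 149 mm above the bench. The wheel measures 111 mm over its rim, the rim is 13 mm thick, with three spokes; the top of its hub nut lies 14 mm above this point.
- resin_grip (a point): Mid height of the red wheel's crank handle: an upright black cylinder 22 mm across and 55 mm tall, turning freely on its own pin, which stands on the rim 48 mm from the stem axis. This point is on the handle's axis, 187 mm above the bench, 28 mm above the handle's lower end. At joint value 0 the handle stands on the unit's +x side of the stem.
- hardener_unit: Hardener fixed feed unit: aluminium base plate 220 x 285 x 10 mm carrying a brass metering valve, gauge, pipes and a white pot (90 mm across, its axis 90 mm along +x and 150 mm along +y of the unit, top 193 mm above the bench). Origin on the bench under the valve stem, z up, turned by up to 0.3 rad about z. Same build as the resin unit but with a blue handwheel; it is to be left alone.
- hardener_grip (a point): Mid height of the black crank handle of the blue handwheel (same sizes as the red one), not to be moved.
- spanner: Loose steel spanner lying flat along its own x, 180 x 38 x 8 mm, origin under its centre; bystander.
- housing_1: Loose lamp housing: white cup with purple ring, 96 mm across, 52 mm tall, origin under its centre; bystander.
- housing_2: Another loose lamp housing, 96 mm across, 52 mm tall, origin under its centre; bystander.
- blue_bin: Loose blue open bin 160 x 120 x 70 mm, origin under its centre; bystander.
- tray_stack: Loose stack of clear parts trays 220 x 170 x 72 mm, origin under its centre; bystander.
- cleaner_bottle: Loose white bottle with red cap, 60 mm across, 150 mm tall, origin under its centre; bystander.
- resin_handle: The black crank handle of the red wheel as a body, spinning freely about its own upright axis: 22 mm across, 55 mm tall, origin at the centre of its lower end, 159 mm above the bench (its yaw means nothing).

How it is judged (in metres and radians):
On the way:
1. the red handwheel is closed onto its stop (value of joint resin_wheel below 0.06 rad), for 0.2 s.
At the end, for the whole second after the job is handed in: The red wheel is still, two turns (12.57 rad) open from its stop within 0.2 rad; its handle is gripped (over 8 N, grasp point within 35 mm of its middle) through the last second; the blue wheel's handle has moved under 10 mm and each loose thing under 30 mm (value of joint resin_wheel between 12.366 and 12.766 rad and velocity of joint resin_wheel between -0.1 and 0.1 rad/s and contact force between the fingers and resin_handle above 8 N and distance between the grasp point and resin_grip below 0.035 m and distance of hardener_grip from where it was at the start of the episode below 0.01 m and distance of each of spanner, housing_1, housing_2, blue_bin, tray_stack, cleaner_bottle from where it was at the start of the episode below 0.03 m); the arm keeps its last pose, push and grip.
It fails at once if the valve is forced onto its seat (over 2.4 N m, about 50 N at the handle) (value of joint resin_stem below -0.12 rad).
It fails at once if the hardener valve's blue wheel is turned (its handle moved over 10 mm) (distance of hardener_grip from where it was at the start of the episode above 0.01 m).
It fails at once if a bystander on the bench is shifted by over 30 mm (distance of any of spanner, housing_1, housing_2, blue_bin, tray_stack, cleaner_bottle from where it was at the start of the episode above 0.03 m).
It also fails if it takes over 61 s, if anything falls off the work surface, if the arm or the gripper's body presses on something with over 40 N, if the wrist force passes 120 N, or if a joint passes its speed limit or range.

### The arm

A 6-joint arm with a two-finger parallel gripper is mounted at the origin on the work surface. World frame = base frame: x ahead of the robot, y to its left, z up, the work surface at z = 0. Lengths are in mm, angles in rad, forces in N, time in s.
With the tool pointing down it reaches from about 300 to 950 mm from the base axis. Payload 3.1 kg.
Tool frame: the origin (TCP) lies at the very end of the fingers, on their centre line; the grasp point (between the pads) lies ctrl.hold_point_z behind it (ctrl.hold_point_z is the distance from the TCP to the grasp point, in mm); z points along the fingers, y is the line along which they close (so a half turn about z gives the same grasp; the last joint's range is limited). The gripper opens to 85 mm and grips with 20 to 120 N. Pads are 22 mm wide; open, the fingers measure 114 mm over their backs; the gripper's body (76 mm by 85 mm) begins 54 mm behind the grasp point. The pads swing forward as they close: fully open they stand 13 mm farther back than shut.
Start: joints at [1.183, 0.308, 1.634, -0, 1.2, -0.07], TCP at [195.324, 593.701, 231.272] pointing down, gripper open.
Joint ranges: [-3.06, 3.06], [-0.79, 1.96], [0.05, 2.63], [-1.19, 4.34], [0.05, 2.64], [-2.94, 2.94]. Speed limits (rad/s): [2.79, 2.79, 3.14, 3.14, 3.14, 3.14].

### API

Orientations are given as [roll, pitch, yaw] about the fixed x, y, z axes, in that order (R = Rz(yaw) Ry(pitch) Rx(roll)).
In Python, from station import ctrl gives the robot as it stands.
- The arm moves only by the tool step_arm, never from a script. Its argument "moves" is a list of rows, each an object of numbers: "hand": the finger opening in mm, from 0 to 85.4; "dx", "dy", "dz": the shift along the tool's x, y, z in mm; "spin": the turn about the tool's z in rad. A call has 1 to 5 rows; each row shifts and turns the commanded pose from where the row before left it, along the tool's axes as they then stand; what a row does not reach is not made up. A row lasts 1/12 s, in which the tool goes at most 41.7 mm and 7.16 degrees, less where a joint would pass 70% of its speed; a pose out of reach is approached as far as the arm can. A call is refused whole if a number of a shift passes 41.7 or a number of a turn 0.125, either way. A call with a gripper value outside its range is refused whole. The fingers move at their own pace and stop on an object; the grip force is fixed at half the most. Time passes only in rows, so rows that do not move let the fingers close. It gives the time, the measured TCP pose, the force, the opening and the grip force at its end, in the units of the state.
- ctrl.state(): the state, without advancing time (a new reading comes with each control period).
- ctrl.capture(name): name is "scene" or "top" or "wrist"; returns (picture, depth): 384x512x3 uint8, blue, green, red; 384x512 float32, mm along the optical axis (not along the pixel's ray), 0 where there is no reading.
- ctrl.camera_params(name): a dict with "intrinsics" (3x3 intrinsics, pixels), "D" ([k1, k2, p1, p2, k3] as OpenCV has them; the pictures are not rectified), "rvec" (rotation vector, rad) and "tvec" (3), from world to camera coordinates, as OpenCV has them. Camera axes: x right, y down, z forward; pixel columns grow to the right and rows downward; lengths in mm; the calibration is good to about 2 mm. A picture is of the moment at which its call begins: read the wrist's pose just before it. camera_params takes no time and is no camera call; for the wrist camera it gives the pose at the moment of the call.
- ctrl.finish_job(): hands the job in; it is judged then, once.
The state is a dict: "time": time; "joint_positions": joint angles; "joint_vel": joint speeds; "joint_torque": joint torques, N m; "tcp_pos": TCP position; "eef_rot": TCP orientation; "ft_force": force on the tool from outside, world axes, zero at the start; "ft_torque": the same for the moment, N m; "gripper_width": finger opening in mm; "gripper_force": force on a finger pad.
Only numpy, scipy, OpenCV 4.12 (cv2) and the standard library are available. Lean on these libraries where they do the work, as an engineer would, in place of code of your own. Each camera call takes 0.05 s, during which the arm holds its last target. There are 200 camera calls.

## Working session

There is one attempt and no reset: what is moved stays moved. The work goes in short steps, Python scripts to look and compute and a tool call to move; the robot and the scene stay as the last step left them, time stands still between calls to the robot, and variables do not carry over. Pictures are saved under pics/ and viewed, at most 10 in all, crops included, and the job is handed in when it is done.

Besides the shell and the picture viewer there is one more tool, called after "Request:" by a JSON object that holds its "name" and its "arguments", one argument or row to a line. step_arm: Moves the arm, as the interface text tells. Its arguments: {"type":"object","properties":{"moves":{"type":"array"}},"required":["moves"]}

```bash
mkdir -p pics; cat > h.py <<'E'
import numpy as np, cv2
from station import ctrl
def par(n):
    p=ctrl.camera_params(n); return np.array(p["intrinsics"],float),np.array(p["D"],float),cv2.Rodrigues(np.array(p["rvec"],float))[0],np.array(p["tvec"],float).ravel()
def ray(P,uv):
    K,D,R,t=P; q=cv2.undistortPoints(np.array(uv,float).reshape(-1,1,2),K,D).reshape(-1,2)
    d=np.c_[q,np.ones(len(q))]@R; return -R.T@t,d
def onz(P,uv,z):
    o,d=ray(P,uv); return o+d*((z-o[2])/d[:,2])[:,None]
def pts(P,dep):  # world point of every pixel
    h,w=dep.shape; u,v=np.meshgrid(np.arange(w),np.arange(h)); o,d=ray(P,np.stack([u,v],-1).reshape(-1,2))
    return (o+d*dep.reshape(-1,1)).reshape(h,w,3)
E
python3 - <<'E'
from h import *
print(ctrl.hold_point_z, ctrl.state())
ims=[]
for n in("scene","top"):
    P=par(n); im,d=ctrl.capture(n); np.savez(n,im=im,d=d); ims.append(im)
    W=pts(P,d); hsv=cv2.cvtColor(im,cv2.COLOR_BGR2HSV)
    h,s,v=hsv[...,0].astype(int),hsv[...,1],hsv[...,2]
    m=(((h<8)|(h>172))&(s>140)&(v>60)).astype(np.uint8)
    k,l,st,c=cv2.connectedComponentsWithStats(m)
    for i in range(1,k):
        if st[i,4]>40: print(n,"red",st[i],c[i],np.median(W[l==i],0).round())
    print("cam",(-P[2].T@P[3]).round())
    cv2.imwrite(f"pics/{n}0.png",im)
E
```

```text
18.700000000000003 {'time': 0.0, 'joint_positions': array([ 1.18327660e+00,  3.09041916e-01,  1.63523236e+00,  4.40247413e-05,
        1.19971712e+00, -6.96976067e-02]), 'joint_vel': array([-0.00125527, -0.0005994 , -0.0013909 ,  0.00062468, -0.00187829,
       -0.00140718]), 'joint_torque': array([ 5.48211610e-04, -4.15247262e+01, -2.76670611e+01, -7.92692435e-05,
        9.81310441e-03, -1.19177295e-05]), 'tcp_pos': array([195.00038957, 592.90285689, 230.00229884]), 'eef_rot': array([-3.13920259e+00, -2.07941100e-04,  2.82375427e+00]), 'ft_force': array([0.87224247, 0.28136019, 0.22165058]), 'ft_torque': array([-0.0396576 , -0.00755468, -0.01340327]), 'gripper_force': 0.0, 'gripper_width': 85.19880948953619}
scene red [295 169  26  16 188] [307.89361702 176.75      ] [558. 213. 154.]
scene red [205 308  11  11  96] [210.30208333 312.71875   ] [ 606. -513.  150.]
cam [1003. -952.  941.]
top red [393 153   8   7  45] [396.4        156.17777778] [ 600. -508.  149.]
top red [179 155  30  29 231] [192.45021645 168.51948052] [551. 224. 154.]
cam [ 307.   10. 1787.]
```

View pics/scene0.png

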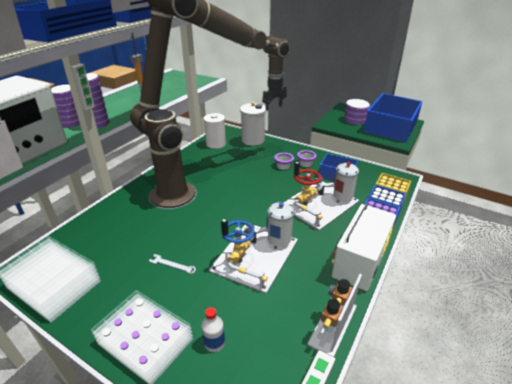

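View pics/top0.png

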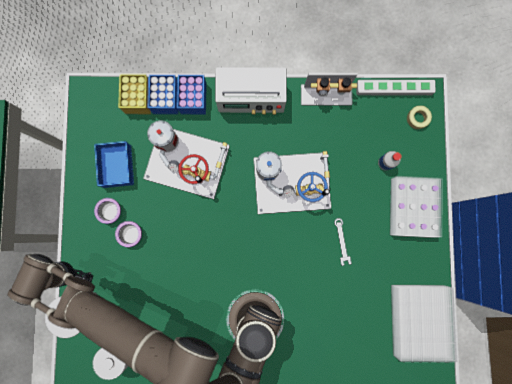

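```bash
python3 - <<'E'
from h import *
from scipy.optimize import least_squares
out=[]
for n in("scene","top"):
    P=par(n); f=np.load(n+".npz"); im,d=f["im"],f["d"]; W=pts(P,d)
    h,s,v=[c.astype(int) for c in cv2.split(cv2.cvtColor(im,cv2.COLOR_BGR2HSV))]
    near=(abs(W[...,0]-555)<90)&(abs(W[...,1]-220)<90)
    m=((h<8)|(h>172))&(s>120)&(v>50)&near
    l=cv2.connectedComponentsWithStats(m.astype(np.uint8))
    uv=np.argwhere(m)[:,::-1]; X=onz(P,uv,152)[:,:2]
    hull=cv2.convexHull(X.astype(np.float32)).reshape(-1,2)
    r=least_squares(lambda p:np.hypot(*(hull-p[:2]).T)-p[2],[555,220,55],loss="soft_l1").x
    print(n,"hub",r.round(1), "hull circ",cv2.minEnclosingCircle(hull))
    dk=(v<70)&near&(W[...,2]>150)
    print(" dark n",dk.sum(), np.c_[np.argwhere(dk)[:,::-1],W[dk].round(0),v[dk]][:60:2].tolist())
    a=slice(130,210); c=im[110:210,140:250] if n=="top" else im[140:235,260:370]
    out.append(cv2.resize(c,(400,380),interpolation=cv2.INTER_CUBIC))
    pot=(abs(W[...,2]-193)<8)&(s<60)&(v>100)&(abs(W[...,0]-650)<120)&(abs(W[...,1]-330)<120)
    print(" pot",pot.sum(),W[pot].mean(0).round(1))
cv2.imwrite("pics/c1.png",np.hstack(out))
E
```

```text
scene hub [555.5 225.3  56.6] hull circ ((553.5834350585938, 223.84510803222656), 59.08876419067383)
 dark n 61 [[295.0, 163.0, 507.0, 197.0, 214.0, 67.0], [296.0, 164.0, 512.0, 196.0, 211.0, 49.0], [298.0, 164.0, 522.0, 192.0, 216.0, 48.0], [295.0, 165.0, 509.0, 194.0, 207.0, 36.0], [297.0, 165.0, 517.0, 194.0, 209.0, 31.0], [299.0, 165.0, 524.0, 200.0, 208.0, 44.0], [296.0, 166.0, 514.0, 193.0, 204.0, 29.0], [298.0, 166.0, 521.0, 198.0, 204.0, 32.0], [294.0, 167.0, 502.0, 202.0, 192.0, 57.0], [296.0, 167.0, 513.0, 195.0, 199.0, 28.0], [298.0, 167.0, 521.0, 198.0, 199.0, 36.0], [294.0, 168.0, 502.0, 202.0, 187.0, 58.0], [296.0, 168.0, 514.0, 195.0, 194.0, 30.0], [298.0, 168.0, 522.0, 197.0, 195.0, 41.0], [295.0, 169.0, 510.0, 194.0, 189.0, 32.0], [297.0, 169.0, 520.0, 192.0, 193.0, 30.0], [294.0, 170.0, 506.0, 195.0, 182.0, 51.0], [296.0, 170.0, 514.0, 196.0, 184.0, 30.0], [298.0, 170.0, 521.0, 200.0, 184.0, 49.0], [295.0, 171.0, 512.0, 191.0, 181.0, 33.0], [297.0, 171.0, 521.0, 191.0, 184.0, 31.0], [294.0, 172.0, 507.0, 193.0, 174.0, 50.0], [296.0, 172.0, 517.0, 191.0, 178.0, 29.0], [298.0, 172.0, 522.0, 198.0, 176.0, 60.0], [295.0, 173.0, 512.0, 193.0, 171.0, 31.0], [297.0, 173.0, 518.0, 200.0, 169.0, 31.0], [299.0, 173.0, 515.0, 228.0, 153.0, 62.0], [295.0, 174.0, 514.0, 189.0, 169.0, 32.0], [297.0, 174.0, 521.0, 192.0, 170.0, 38.0], [294.0, 175.0, 506.0, 197.0, 157.0, 65.0]]
 pot 4 [682.3 339.1 191.2]
top hub [551.8 224.1  52.2] hull circ ((551.9905395507812, 224.6163787841797), 54.09566116333008)
 dark n 15 [[200.0, 178.0, 510.0, 192.0, 218.0, 38.0], [201.0, 179.0, 509.0, 191.0, 198.0, 32.0], [200.0, 180.0, 504.0, 192.0, 213.0, 6.0], [202.0, 180.0, 509.0, 190.0, 171.0, 67.0], [198.0, 181.0, 501.0, 200.0, 206.0, 19.0], [200.0, 181.0, 502.0, 194.0, 201.0, 4.0], [198.0, 182.0, 499.0, 201.0, 194.0, 34.0], [200.0, 182.0, 500.0, 196.0, 184.0, 42.0]]
 pot 5 [674.9 342.  189.1]
```

View pics/c1.png

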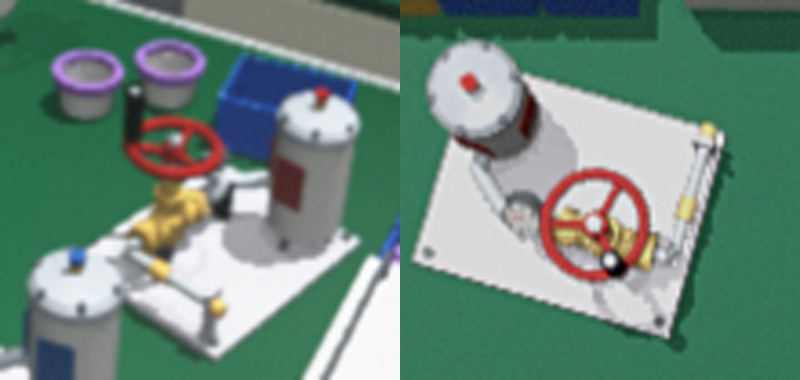

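Request:
{"name": "step_arm", "arguments": {
  "moves": [
    {"dx": -30,"dy": -20,"dz": -6},
    {"dx": -30,"dy": -20,"dz": -6},
    {"dx": -30,"dy": -20,"dz": -6},
    {"dx": -30,"dy": -20,"dz": -6},
    {"dx": -30,"dy": -20,"dz": -6}
  ]
}}

```text
$.moves[0]: bad value
```

Request:
{"name": "step_arm", "arguments": {
  "moves": [
    {"dx": -30,"dy": -20,"dz": -6},
    {"dx": -30,"dy": -20,"dz": -6},
    {"dx": -30,"dy": -20,"dz": -6},
    {"dx": -30,"dy": -20,"dz": -6},
    {"dx": -30,"dy": -20,"dz": -6}
  ]
}}

```text
$.moves[0]: bad value
```

Request:
{"name": "step_arm", "arguments": {
  "moves": [
    {"dx": -30,"dy": -20,"dz": -6},
    {"dx": -30,"dy": -20,"dz": -6},
    {"dx": 0,"dy": 0,"dz": 0},
    {"dx": 0,"dy": 0,"dz": 0}
  ]
}}

```text
$.moves[0]: bad value
```

```bash
cat > w.py <<'E'
from h import *
s=ctrl.state(); print(s["tcp_pos"].round(1),s["eef_rot"].round(4),s["ft_force"].round(1),s["time"])
P=par("wrist"); im,d=ctrl.capture("wrist"); np.savez("wrist",im=im,d=d)
print("cam",(-P[2].T@P[3]).round()); W=pts(P,d)
h,sa,v=[c.astype(int) for c in cv2.split(cv2.cvtColor(im,cv2.COLOR_BGR2HSV))]
near=np.hypot(W[...,0]-553,W[...,1]-224)<80
m=((h<8)|(h>172))&(sa>120)&(v>50)&near&(abs(W[...,2]-150)<12)
if m.sum()>50:
    X=onz(P,np.argwhere(m)[:,::-1],152)[:,:2]; hull=cv2.convexHull(X.astype(np.float32))
    print("red",m.sum(),cv2.minEnclosingCircle(hull), X.min(0),X.max(0))
dk=near&(W[...,2]>185)&(W[...,2]<225)&(v<110)
print("dark",dk.sum(),W[dk].mean(0), W[dk].min(0),W[dk].max(0))
import sys; cv2.imwrite(f"pics/{sys.argv[1]}.png",im)
E
python3 w.py w1
```

```text
[195.  593.  230.1] [-3.1395e+00 -2.0000e-04  2.8238e+00] [-0.1  0.9 -0.1] 0.1
cam [122. 617. 372.]w.py:12: RuntimeWarning: Mean of empty slice.
  print("dark",dk.sum(),W[dk].mean(0), W[dk].min(0),W[dk].max(0))
  ret = um.true_divide(
Traceback (most recent call last):
  File "w.py", line 12, in <module>
    print("dark",dk.sum(),W[dk].mean(0), W[dk].min(0),W[dk].max(0))
                                         ~~~~~~~~~^^^
ValueError: zero-size array to reduction operation minimum which has no identity
```

Request:
{"name": "step_arm", "arguments": {
  "moves": [
    {"hand": 85,"dx": -30,"dy": -20,"dz": -6,"spin": 0},
    {"hand": 85,"dx": -30,"dy": -20,"dz": -6,"spin": 0},
    {"hand": 85,"dx": -30,"dy": -20,"dz": -6,"spin": 0},
    {"hand": 85,"dx": -30,"dy": -20,"dz": -6,"spin": 0},
    {"hand": 85,"dx": -30,"dy": -20,"dz": -6,"spin": 0}
  ]
}}

```text
time: 0.57
tcp_pos: [307.0, 450.3, 261.1]
eef_rot: [-3.141, -0.0, 2.825]
ft_force: [0.9, 0.3, 1.3]
gripper_width: 84.8
gripper_force: 0.0
```

Request:
{"name": "step_arm", "arguments": {
  "moves": [
    {"hand": 85,"dx": -30,"dy": -20,"dz": -6,"spin": 0},
    {"hand": 85,"dx": -30,"dy": -20,"dz": -6,"spin": 0},
    {"hand": 85,"dx": -30,"dy": -20,"dz": -6,"spin": 0},
    {"hand": 85,"dx": -30,"dy": -20,"dz": -6,"spin": 0},
    {"hand": 85,"dx": -30,"dy": -20,"dz": -6,"spin": 0}
  ]
}}

```text
time: 0.98
tcp_pos: [418.4, 308.3, 291.4]
eef_rot: [-3.141, -0.0, 2.824]
ft_force: [0.3, 1.5, -0.0]
gripper_width: 85.1
gripper_force: 0.0
```

Request:
{"name": "step_arm", "arguments": {
  "moves": [
    {"hand": 85,"dx": -30,"dy": -20,"dz": -6,"spin": 0},
    {"hand": 85,"dx": -30,"dy": -20,"dz": -6,"spin": 0},
    {"hand": 85,"dx": -30,"dy": -20,"dz": 0,"spin": 0},
    {"hand": 85,"dx": 0,"dy": 0,"dz": 0,"spin": 0},
    {"hand": 85,"dx": 0,"dy": 0,"dz": 0,"spin": 0}
  ]
}}

```text
time: 1.4
tcp_pos: [485.3, 223.2, 303.0]
eef_rot: [-3.141, -0.001, 2.82]
ft_force: [-0.8, 1.0, 0.3]
gripper_width: 84.8
gripper_force: 0.0
```

```bash
sed -i 's/^print("dark".*/if dk.any(): print("dark",dk.sum(),W[dk].mean(0), W[dk].min(0),W[dk].max(0))/' w.py; python3 w.py w1
```

```text
[485.3 223.2 303. ] [-3.1414e+00 -7.0000e-04  2.8198e+00] [-0.8  1.   0.3] 1.4
cam [413. 247. 445.]
red 3464 ((549.4490356445312, 224.73284912109375), 56.43391418457031) [495.96177993 172.0047758 ] [605.83671422 280.34816666]
dark 514 [504.8246162  204.33364249 206.53609043] [498.9266861  191.83728663 185.03414575] [517.53911766 213.0291973  216.19108311]
```

View pics/w1.png

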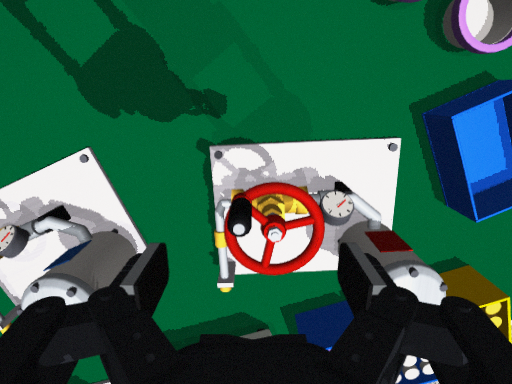

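```bash
python3 - <<'E'
from h import *
P=par("wrist"); f=np.load("wrist.npz"); im,d=f["im"],f["d"]; W=pts(P,d)
near=np.hypot(W[...,0]-510,W[...,1]-200)<35
t=near&(W[...,2]>209)&(W[...,2]<222)
u=np.argwhere(t)[:,::-1]; print(t.sum(),W[t].mean(0),u.min(0),u.max(0))
X=onz(P,u,214)[:,:2]; print("top circle",cv2.minEnclosingCircle(X.astype(np.float32)),X.mean(0))
b=near&(W[...,2]>165)&(W[...,2]<222); u=np.argwhere(b)[:,::-1]
print("blob y-range",onz(P,u,190)[:,:2].min(0),onz(P,u,190)[:,:2].max(0),W[b].min(0),W[b].max(0))
E
```

```text
409 [507.15151247 204.35988748 213.58683286] [227 215] [250 237]
top circle ((506.8133544921875, 204.1468505859375), 10.551663398742676) [507.00330269 204.4260489 ]
blob y-range [491.08241333 188.33153456] [527.99748899 217.0905365 ] [498.00063011 192.59568206 165.07143036] [518.18226744 214.15663456 217.56432605]
```

Request:
{"name": "step_arm", "arguments": {
  "moves": [
    {"hand": 85,"dx": -26.6,"dy": -11.1,"dz": 0,"spin": 0},
    {"hand": 85,"dx": 0,"dy": 0,"dz": 30,"spin": 0},
    {"hand": 85,"dx": 0,"dy": 0,"dz": 30,"spin": 0},
    {"hand": 85,"dx": 0,"dy": 0,"dz": 20,"spin": 0},
    {"hand": 85,"dx": 0,"dy": 0,"dz": 0,"spin": 0}
  ]
}}

```text
time: 1.87
tcp_pos: [501.4, 206.0, 217.6]
eef_rot: [-3.135, -0.01, 2.826]
ft_force: [-0.3, -0.7, -0.0]
gripper_width: 84.7
gripper_force: 0.0
```

Request:
{"name": "step_arm", "arguments": {
  "moves": [
    {"hand": 85,"dx": 0,"dy": 0,"dz": 20,"spin": 0},
    {"hand": 85,"dx": 0,"dy": 0,"dz": 20,"spin": 0},
    {"hand": 60,"dx": 0,"dy": 0,"dz": 10,"spin": 0},
    {"hand": 50,"dx": 0,"dy": 0,"dz": 0,"spin": 0},
    {"hand": 45,"dx": 0,"dy": 0,"dz": 0,"spin": 0}
  ]
}}

```text
time: 2.28
tcp_pos: [506.1, 206.7, 173.8]
eef_rot: [3.142, -0.0, 2.825]
ft_force: [-0.2, 0.0, -0.3]
gripper_width: 50.9
gripper_force: 0.0
```

Request:
{"name": "step_arm", "arguments": {
  "moves": [
    {"hand": 35,"dx": -1.5,"dy": -1.5,"dz": 0,"spin": 0},
    {"hand": 10,"dx": 0,"dy": 0,"dz": 0,"spin": 0},
    {"hand": 10,"dx": 0,"dy": 0,"dz": 0,"spin": 0},
    {"hand": 10,"dx": 0,"dy": 0,"dz": 0,"spin": 0},
    {"hand": 10,"dx": 0,"dy": 0,"dz": 0,"spin": 0}
  ]
}}

```text
time: 2.7
tcp_pos: [508.1, 203.8, 175.0]
eef_rot: [3.141, 0.002, 2.824]
ft_force: [-2.4, -2.3, 6.2]
gripper_width: 20.4
gripper_force: 58.4
```

Request:
{"name": "step_arm", "arguments": {
  "moves": [
    {"hand": 10,"dx": 0,"dy": 0,"dz": 0,"spin": 0},
    {"hand": 10,"dx": 0,"dy": 0,"dz": 0,"spin": 0}
  ]
}}

```text
time: 2.87
tcp_pos: [508.0, 203.9, 175.0]
eef_rot: [3.141, 0.002, 2.824]
ft_force: [-2.0, -1.4, 5.4]
gripper_width: 20.8
gripper_force: 58.4
```

```bash
python3 -c "
from h import *
s=ctrl.state()
for k in('time','tcp_pos','eef_rot','ft_force','ft_torque','gripper_width','gripper_force'):print(k,np.round(s[k],3))"
```

```text
time 2.867
tcp_pos [508.042 203.855 174.965]
eef_rot [3.141e+00 2.000e-03 2.824e+00]
ft_force [-2.004 -1.385  5.402]
ft_torque [-0.343  0.309 -0.031]
gripper_width 20.832
gripper_force 58.388
```

```bash
cat > c.py <<'E'
import numpy as np,sys
a0,step,n=[float(x) for x in sys.argv[1:]]
a=a0+step*np.arange(int(n)+1); p=48*np.c_[np.cos(a),-np.sin(a)]
r=np.round(p,1); d=np.diff(r,axis=0)
for i in range(0,len(d),5): print(round(a[i],3),d[i:i+5].round(1).tolist())
E
python3 c.py 0.781 -0.25133 15
```

```text
0.781 [[7.3, 9.5], [4.8, 11.1], [1.8, 11.9], [-1.2, 12.0], [-4.1, 11.3]]
-0.476 [[-6.8, 9.9], [-9.1, 7.9], [-10.7, 5.4], [-11.8, 2.6], [-12.0, -0.4]]
-1.732 [[-11.6, -3.4], [-10.3, -6.2], [-8.5, -8.5], [-6.0, -10.4], [-3.3, -11.6]]
```

Request:
{"name": "step_arm", "arguments": {
  "moves": [
    {"hand": 10,"dx": 7.3,"dy": 9.5,"dz": 0,"spin": 0},
    {"hand": 10,"dx": 4.8,"dy": 11.1,"dz": 0,"spin": 0},
    {"hand": 10,"dx": 0,"dy": 0,"dz": 0,"spin": 0},
    {"hand": 10,"dx": 0,"dy": 0,"dz": 0,"spin": 0}
  ]
}}

```text
time: 3.2
tcp_pos: [502.7, 228.5, 175.0]
eef_rot: [3.139, 0.001, 2.824]
ft_force: [-2.4, 0.8, 6.2]
gripper_width: 20.7
gripper_force: 58.7
```

Request:
{"name": "step_arm", "arguments": {
  "moves": [
    {"hand": 10,"dx": 1.8,"dy": 11.9,"dz": 0,"spin": 0},
    {"hand": 10,"dx": -1.2,"dy": 12.0,"dz": 0,"spin": 0},
    {"hand": 10,"dx": -4.1,"dy": 11.3,"dz": 0,"spin": 0},
    {"hand": 10,"dx": 0,"dy": 0,"dz": 0,"spin": 0},
    {"hand": 10,"dx": 0,"dy": 0,"dz": 0,"spin": 0}
  ]
}}

```text
time: 3.62
tcp_pos: [518.1, 261.3, 174.9]
eef_rot: [3.137, 0.002, 2.824]
ft_force: [-0.3, 2.8, 5.5]
gripper_width: 20.8
gripper_force: 58.9
```

Request:
{"name": "step_arm", "arguments": {
  "moves": [
    {"hand": 10,"dx": -6.8,"dy": 9.9,"dz": 0,"spin": 0},
    {"hand": 10,"dx": -9.1,"dy": 7.9,"dz": 0,"spin": 0},
    {"hand": 10,"dx": -10.7,"dy": 5.4,"dz": 0,"spin": 0},
    {"hand": 10,"dx": 0,"dy": 0,"dz": 0,"spin": 0},
    {"hand": 10,"dx": 0,"dy": 0,"dz": 0,"spin": 0}
  ]
}}

```text
time: 4.03
tcp_pos: [550.9, 274.1, 175.0]
eef_rot: [3.138, 0.003, 2.823]
ft_force: [0.1, 0.4, 4.9]
gripper_width: 20.4
gripper_force: 59.1
```

Request:
{"name": "step_arm", "arguments": {
  "moves": [
    {"hand": 10,"dx": -11.8,"dy": 2.6,"dz": 0,"spin": 0},
    {"hand": 10,"dx": -12.0,"dy": -0.4,"dz": 0,"spin": 0},
    {"hand": 10,"dx": -11.6,"dy": -3.4,"dz": 0,"spin": 0},
    {"hand": 10,"dx": 0,"dy": 0,"dz": 0,"spin": 0},
    {"hand": 10,"dx": 0,"dy": 0,"dz": 0,"spin": 0}
  ]
}}

```text
time: 4.45
tcp_pos: [583.8, 261.1, 175.0]
eef_rot: [3.14, 0.003, 2.823]
ft_force: [-0.2, -1.2, 5.3]
gripper_width: 20.9
gripper_force: 59.1
```

Request:
{"name": "step_arm", "arguments": {
  "moves": [
    {"hand": 10,"dx": -10.3,"dy": -6.2,"dz": 0,"spin": 0},
    {"hand": 10,"dx": -8.5,"dy": -8.5,"dz": 0,"spin": 0},
    {"hand": 10,"dx": 0,"dy": 0,"dz": 0,"spin": 0},
    {"hand": 10,"dx": 0,"dy": 0,"dz": 0,"spin": 0},
    {"hand": 10,"dx": 0,"dy": 0,"dz": 0,"spin": 0}
  ]
}}

```text
time: 4.87
tcp_pos: [596.6, 241.1, 175.0]
eef_rot: [3.14, 0.002, 2.823]
ft_force: [-0.4, -0.5, 6.4]
gripper_width: 20.7
gripper_force: 59.1
```

```bash
python3 c.py -2.486 -0.0837 13; python3 -c "
from h import *
s=ctrl.state();p=s['tcp_pos'][:2]-[551,225.8];print(p,np.hypot(*p),np.arctan2(p[1],p[0]),s['ft_force'].round(1))"
```

```text
-2.486 [[-2.4, -3.3], [-2.0, -3.5], [-1.7, -3.6], [-1.5, -3.8], [-1.1, -3.8]]
-2.904 [[-0.7, -4.0], [-0.5, -4.0], [-0.1, -4.0], [0.2, -4.0], [0.6, -4.0]]
-3.323 [[0.9, -3.9], [1.2, -3.8], [1.5, -3.7]]
[45.60160438 15.29799031] 48.09921859657953 0.32367271615591137 [-0.4 -0.5  6.4]
```

Request:
{"name": "step_arm", "arguments": {
  "moves": [
    {"hand": 10,"dx": -2.4,"dy": -3.3,"dz": 0,"spin": 0},
    {"hand": 10,"dx": -2.0,"dy": -3.5,"dz": 0,"spin": 0},
    {"hand": 10,"dx": -1.7,"dy": -3.6,"dz": 0,"spin": 0},
    {"hand": 10,"dx": -1.5,"dy": -3.8,"dz": 0,"spin": 0},
    {"hand": 10,"dx": 0,"dy": 0,"dz": 0,"spin": 0}
  ]
}}

```text
time: 5.28
tcp_pos: [599.1, 226.2, 175.0]
eef_rot: [3.138, 0.001, 2.822]
ft_force: [-0.0, 1.0, 4.9]
gripper_width: 20.4
gripper_force: 59.0
```

Request:
{"name": "step_arm", "arguments": {
  "moves": [
    {"hand": 10,"dx": 0,"dy": 0,"dz": 0,"spin": 0},
    {"hand": 10,"dx": 0,"dy": 0,"dz": 0,"spin": 0}
  ]
}}

```text
time: 5.45
tcp_pos: [599.1, 226.3, 175.0]
eef_rot: [3.138, 0.001, 2.823]
ft_force: [-0.3, 0.6, 5.8]
gripper_width: 20.6
gripper_force: 59.0
```

Request:
{"name": "step_arm", "arguments": {
  "moves": [
    {"hand": 10,"dx": -0.6,"dy": -1.9,"dz": 0,"spin": 0},
    {"hand": 10,"dx": 0,"dy": 0,"dz": 0,"spin": 0},
    {"hand": 10,"dx": 0,"dy": 0,"dz": 0,"spin": 0}
  ]
}}

```text
time: 5.7
tcp_pos: [599.1, 224.7, 175.0]
eef_rot: [3.138, 0.001, 2.823]
ft_force: [-0.8, 1.4, 5.1]
gripper_width: 20.8
gripper_force: 59.0
```

Request:
{"name": "step_arm", "arguments": {
  "moves": [
    {"hand": 10,"dx": -0.5,"dy": -1.9,"dz": 0,"spin": 0},
    {"hand": 10,"dx": 0,"dy": 0,"dz": 0,"spin": 0},
    {"hand": 10,"dx": 0,"dy": 0,"dz": 0,"spin": 0}
  ]
}}

```text
time: 5.95
tcp_pos: [599.0, 222.8, 175.0]
eef_rot: [3.137, 0.001, 2.823]
ft_force: [-0.8, 2.5, 4.8]
gripper_width: 20.6
gripper_force: 59.0
```

Request:
{"name": "step_arm", "arguments": {
  "moves": [
    {"hand": 10,"dx": -0.3,"dy": -1.5,"dz": 0,"spin": 0},
    {"hand": 10,"dx": 0,"dy": 0,"dz": 0,"spin": 0},
    {"hand": 10,"dx": 0,"dy": 0,"dz": 0,"spin": 0}
  ]
}}

```text
time: 6.2
tcp_pos: [598.9, 221.4, 175.0]
eef_rot: [3.137, 0.002, 2.823]
ft_force: [-1.3, 2.1, 5.1]
gripper_width: 20.6
gripper_force: 59.0
```

Request:
{"name": "step_arm", "arguments": {
  "moves": [
    {"hand": 10,"dx": -0.2,"dy": -1.5,"dz": 0,"spin": 0},
    {"hand": 10,"dx": 0,"dy": 0,"dz": 0,"spin": 0},
    {"hand": 10,"dx": 0,"dy": 0,"dz": 0,"spin": 0}
  ]
}}

```text
time: 6.45
tcp_pos: [598.7, 219.7, 175.0]
eef_rot: [3.137, 0.002, 2.823]
ft_force: [0.1, 2.5, 6.3]
gripper_width: 20.9
gripper_force: 59.0
```

Request:
{"name": "step_arm", "arguments": {
  "moves": [
    {"hand": 10,"dx": -0.2,"dy": -1.5,"dz": 0,"spin": 0},
    {"hand": 10,"dx": 0,"dy": 0,"dz": 0,"spin": 0},
    {"hand": 10,"dx": 0,"dy": 0,"dz": 0,"spin": 0}
  ]
}}

```text
time: 6.7
tcp_pos: [598.5, 218.2, 175.0]
eef_rot: [3.138, 0.002, 2.823]
ft_force: [-1.0, 2.2, 6.2]
gripper_width: 21.0
gripper_force: 59.0
```

Still free; continue.

Request:
{"name": "step_arm", "arguments": {
  "moves": [
    {"hand": 10,"dx": 0,"dy": -1.5,"dz": 0,"spin": 0},
    {"hand": 10,"dx": 0,"dy": 0,"dz": 0,"spin": 0},
    {"hand": 10,"dx": 0,"dy": 0,"dz": 0,"spin": 0}
  ]
}}

```text
time: 6.95
tcp_pos: [598.2, 216.8, 175.0]
eef_rot: [3.137, 0.002, 2.823]
ft_force: [-0.6, 1.9, 5.7]
gripper_width: 20.6
gripper_force: 59.0
```

Request:
{"name": "step_arm", "arguments": {
  "moves": [
    {"hand": 10,"dx": 0.1,"dy": -1.5,"dz": 0,"spin": 0},
    {"hand": 10,"dx": 0,"dy": 0,"dz": 0,"spin": 0},
    {"hand": 10,"dx": 0,"dy": 0,"dz": 0,"spin": 0}
  ]
}}

```text
time: 7.2
tcp_pos: [597.8, 215.4, 175.1]
eef_rot: [3.137, 0.003, 2.823]
ft_force: [-0.3, 2.2, 4.5]
gripper_width: 20.2
gripper_force: 59.0
```

Request:
{"name": "step_arm", "arguments": {
  "moves": [
    {"hand": 10,"dx": 0.1,"dy": -1.5,"dz": 0,"spin": 0},
    {"hand": 10,"dx": 0,"dy": 0,"dz": 0,"spin": 0},
    {"hand": 10,"dx": 0,"dy": 0,"dz": 0,"spin": 0}
  ]
}}

```text
time: 7.45
tcp_pos: [597.5, 213.8, 175.1]
eef_rot: [3.137, 0.003, 2.823]
ft_force: [1.2, 2.6, 4.5]
gripper_width: 20.4
gripper_force: 59.0
```

Request:
{"name": "step_arm", "arguments": {
  "moves": [
    {"hand": 10,"dx": 0.2,"dy": -1.5,"dz": 0,"spin": 0},
    {"hand": 10,"dx": 0,"dy": 0,"dz": 0,"spin": 0},
    {"hand": 10,"dx": 0,"dy": 0,"dz": 0,"spin": 0}
  ]
}}

```text
time: 7.7
tcp_pos: [597.0, 212.4, 175.1]
eef_rot: [3.137, 0.004, 2.823]
ft_force: [1.7, 1.8, 6.1]
gripper_width: 20.5
gripper_force: 59.0
```

Request:
{"name": "step_arm", "arguments": {
  "moves": [
    {"hand": 10,"dx": 0.3,"dy": -1.5,"dz": 0,"spin": 0},
    {"hand": 10,"dx": 0,"dy": 0,"dz": 0,"spin": 0},
    {"hand": 10,"dx": 0,"dy": 0,"dz": 0,"spin": 0}
  ]
}}

```text
time: 7.95
tcp_pos: [596.7, 211.7, 175.2]
eef_rot: [3.136, 0.004, 2.823]
ft_force: [3.3, 4.4, 5.9]
gripper_width: 20.7
gripper_force: 58.9
```

Request:
{"name": "step_arm", "arguments": {
  "moves": [
    {"hand": 10,"dx": 0.3,"dy": -1.0,"dz": 0,"spin": 0},
    {"hand": 10,"dx": 0,"dy": 0,"dz": 0,"spin": 0},
    {"hand": 10,"dx": 0,"dy": 0,"dz": 0,"spin": 0}
  ]
}}

```text
time: 8.2
tcp_pos: [596.5, 211.4, 175.2]
eef_rot: [3.135, 0.005, 2.823]
ft_force: [3.5, 5.2, 5.2]
gripper_width: 20.6
gripper_force: 59.0
```

Request:
{"name": "step_arm", "arguments": {
  "moves": [
    {"hand": 10,"dx": 0.3,"dy": -1.0,"dz": 0,"spin": 0},
    {"hand": 10,"dx": 0,"dy": 0,"dz": 0,"spin": 0},
    {"hand": 10,"dx": 0,"dy": 0,"dz": 0,"spin": 0}
  ]
}}

```text
time: 8.45
tcp_pos: [596.3, 211.1, 175.3]
eef_rot: [3.133, 0.006, 2.823]
ft_force: [5.5, 7.0, 4.3]
gripper_width: 20.6
gripper_force: 58.9
```

Request:
{"name": "step_arm", "arguments": {
  "moves": [
    {"hand": 10,"dx": 0.3,"dy": -1.2,"dz": 0,"spin": 0},
    {"hand": 10,"dx": 0,"dy": 0,"dz": 0,"spin": 0},
    {"hand": 10,"dx": 0,"dy": 0,"dz": 0,"spin": 0}
  ]
}}

```text
time: 8.7
tcp_pos: [596.1, 210.7, 175.4]
eef_rot: [3.132, 0.007, 2.823]
ft_force: [4.9, 8.0, 3.8]
gripper_width: 20.9
gripper_force: 58.9
```

Request:
{"name": "step_arm", "arguments": {
  "moves": [
    {"hand": 10,"dx": 0.3,"dy": -1.2,"dz": 0,"spin": 0},
    {"hand": 10,"dx": 0,"dy": 0,"dz": 0,"spin": 0},
    {"hand": 10,"dx": 0,"dy": 0,"dz": 0,"spin": 0},
    {"hand": 10,"dx": 0,"dy": 0,"dz": 0,"spin": 0}
  ]
}}

```text
time: 9.03
tcp_pos: [595.9, 210.4, 175.5]
eef_rot: [3.13, 0.007, 2.823]
ft_force: [5.7, 9.2, 2.9]
gripper_width: 20.5
gripper_force: 58.9
```

```bash
python3 - <<'E'
from h import *
from scipy.optimize import least_squares
X=np.array([(508,203.9),(502.7,228.5),(518.1,261.3),(550.9,274.1),(583.8,261.1),(596.6,241.1),(599.1,226.3),(598.5,218.2),(597.5,213.8)])
f=least_squares(lambda p:np.hypot(*(X-p[:2]).T)-p[2],[551,226,48]);print(f.x,f.fun.round(1))
c=f.x[:2]
for q in [(596.7,212.1)]: q=np.array(q)-c; print(np.arctan2(q[1],q[0]))
s=ctrl.state();p=s['tcp_pos'][:2]-c;print(s['tcp_pos'],np.arctan2(p[1],p[0]),s['ft_force'].round(1),s['time'])
E
python3 c.py -3.116 0.25133 25
```

```text
[550.86480662 225.90469316  48.21248851] [-0.  0.  0. -0. -0. -0.  0.  0. -0.]
-0.2925400038391935
[595.91098699 210.3618958  175.50045382] -0.3322505510126872 [5.7 9.2 2.9] 9.0333
-3.116 [[1.8, 11.9], [4.7, 11.1], [7.4, 9.5], [9.4, 7.5], [11.0, 4.8]]
-1.859 [[11.9, 2.0], [12.0, -1.1], [11.3, -4.0], [10.0, -6.7], [8.0, -9.0]]
-0.603 [[5.6, -10.7], [2.7, -11.7], [-0.3, -12.0], [-3.3, -11.6], [-6.1, -10.4]]
0.654 [[-8.5, -8.6], [-10.3, -6.1], [-11.5, -3.5], [-12.0, -0.4], [-11.8, 2.5]]
1.911 [[-10.8, 5.4], [-9.0, 7.9], [-6.8, 10.0], [-4.2, 11.3], [-1.2, 11.9]]
```

Request:
{"name": "step_arm", "arguments": {
  "moves": [
    {"hand": 10,"dx": -0.7,"dy": 3.0,"dz": 0,"spin": 0},
    {"hand": 10,"dx": -0.7,"dy": 3.0,"dz": 0,"spin": 0},
    {"hand": 10,"dx": 0,"dy": 0,"dz": 0,"spin": 0},
    {"hand": 10,"dx": 0,"dy": 0,"dz": 0,"spin": 0},
    {"hand": 10,"dx": 0,"dy": 0,"dz": 0,"spin": 0}
  ]
}}

```text
time: 9.45
tcp_pos: [597.0, 212.3, 175.1]
eef_rot: [3.139, 0.004, 2.823]
ft_force: [1.6, 2.5, 5.4]
gripper_width: 20.7
gripper_force: 59.5
```

Request:
{"name": "step_arm", "arguments": {
  "moves": [
    {"hand": 10,"dx": 1.8,"dy": 11.9,"dz": 0,"spin": 0},
    {"hand": 10,"dx": 4.7,"dy": 11.1,"dz": 0,"spin": 0},
    {"hand": 10,"dx": 7.4,"dy": 9.5,"dz": 0,"spin": 0},
    {"hand": 10,"dx": 9.4,"dy": 7.5,"dz": 0,"spin": 0},
    {"hand": 10,"dx": 11.0,"dy": 4.8,"dz": 0,"spin": 0}
  ]
}}

```text
time: 9.87
tcp_pos: [579.7, 264.3, 175.1]
eef_rot: [3.14, 0.007, 2.824]
ft_force: [3.6, -1.1, 5.6]
gripper_width: 20.9
gripper_force: 59.5
```

Request:
{"name": "step_arm", "arguments": {
  "moves": [
    {"hand": 10,"dx": 0,"dy": 0,"dz": 0,"spin": 0},
    {"hand": 10,"dx": 0,"dy": 0,"dz": 0,"spin": 0},
    {"hand": 10,"dx": 0,"dy": 0,"dz": 0,"spin": 0}
  ]
}}

```text
time: 10.12
tcp_pos: [577.7, 265.7, 175.0]
eef_rot: [3.139, 0.003, 2.824]
ft_force: [1.1, 3.5, 7.3]
gripper_width: 21.0
gripper_force: 59.8
```

Request:
{"name": "step_arm", "arguments": {
  "moves": [
    {"hand": 10,"dx": 11.9,"dy": 2.0,"dz": 0,"spin": 0},
    {"hand": 10,"dx": 12.0,"dy": -1.1,"dz": 0,"spin": 0},
    {"hand": 10,"dx": 11.3,"dy": -4.0,"dz": 0,"spin": 0},
    {"hand": 10,"dx": 10.0,"dy": -6.7,"dz": 0,"spin": 0},
    {"hand": 10,"dx": 8.0,"dy": -9.0,"dz": 0,"spin": 0}
  ]
}}

```text
time: 10.53
tcp_pos: [521.8, 264.8, 174.9]
eef_rot: [3.138, 0.005, 2.824]
ft_force: [4.3, 1.7, 4.4]
gripper_width: 20.7
gripper_force: 59.3
```

Request:
{"name": "step_arm", "arguments": {
  "moves": [
    {"hand": 10,"dx": 5.6,"dy": -10.7,"dz": 0,"spin": 0},
    {"hand": 10,"dx": 2.7,"dy": -11.7,"dz": 0,"spin": 0},
    {"hand": 10,"dx": -0.3,"dy": -12.0,"dz": 0,"spin": 0},
    {"hand": 10,"dx": -3.3,"dy": -11.6,"dz": 0,"spin": 0},
    {"hand": 10,"dx": -6.1,"dy": -10.4,"dz": 0,"spin": 0}
  ]
}}

```text
time: 10.95
tcp_pos: [504.7, 210.3, 174.7]
eef_rot: [3.137, 0.002, 2.823]
ft_force: [2.2, 4.9, 5.7]
gripper_width: 20.7
gripper_force: 59.3
```

Request:
{"name": "step_arm", "arguments": {
  "moves": [
    {"hand": 10,"dx": 0,"dy": 0,"dz": 0,"spin": 0},
    {"hand": 10,"dx": 0,"dy": 0,"dz": 0,"spin": 0},
    {"hand": 10,"dx": 0,"dy": 0,"dz": 0,"spin": 0}
  ]
}}

```text
time: 11.2
tcp_pos: [505.3, 208.7, 174.6]
eef_rot: [3.141, 0.003, 2.823]
ft_force: [0.8, -0.6, 6.9]
gripper_width: 20.8
gripper_force: 59.5
```

Request:
{"name": "step_arm", "arguments": {
  "moves": [
    {"hand": 10,"dx": -8.5,"dy": -8.6,"dz": 0,"spin": 0},
    {"hand": 10,"dx": -10.3,"dy": -6.1,"dz": 0,"spin": 0},
    {"hand": 10,"dx": -11.5,"dy": -3.5,"dz": 0,"spin": 0},
    {"hand": 10,"dx": -12.0,"dy": -0.4,"dz": 0,"spin": 0},
    {"hand": 10,"dx": -11.8,"dy": 2.5,"dz": 0,"spin": 0}
  ]
}}

```text
time: 11.62
tcp_pos: [549.6, 177.3, 174.7]
eef_rot: [3.141, -0.003, 2.822]
ft_force: [-3.5, 2.4, 9.9]
gripper_width: 20.4
gripper_force: 59.8
```

Request:
{"name": "step_arm", "arguments": {
  "moves": [
    {"hand": 10,"dx": -10.8,"dy": 5.4,"dz": 0,"spin": 0},
    {"hand": 10,"dx": -9.0,"dy": 7.9,"dz": 0,"spin": 0},
    {"hand": 10,"dx": -6.8,"dy": 10.0,"dz": 0,"spin": 0},
    {"hand": 10,"dx": -4.2,"dy": 11.3,"dz": 0,"spin": 0},
    {"hand": 10,"dx": -1.2,"dy": 11.9,"dz": 0,"spin": 0}
  ]
}}

```text
time: 12.03
tcp_pos: [596.1, 209.2, 174.8]
eef_rot: [-3.138, 0.002, 2.823]
ft_force: [-1.0, -3.3, 8.8]
gripper_width: 20.7
gripper_force: 59.8
```

Request:
{"name": "step_arm", "arguments": {
  "moves": [
    {"hand": 10,"dx": 0,"dy": 0,"dz": 0,"spin": 0},
    {"hand": 10,"dx": 0,"dy": 0,"dz": 0,"spin": 0},
    {"hand": 10,"dx": 0,"dy": 0,"dz": 0,"spin": 0}
  ]
}}

```text
time: 12.28
tcp_pos: [596.7, 211.2, 175.0]
eef_rot: [3.141, 0.003, 2.824]
ft_force: [2.6, 0.5, 7.2]
gripper_width: 20.6
gripper_force: 59.6
```

Request:
{"name": "step_arm", "arguments": {
  "moves": [
    {"hand": 10,"dx": 1.8,"dy": 11.9,"dz": 0,"spin": 0},
    {"hand": 10,"dx": 4.7,"dy": 11.1,"dz": 0,"spin": 0},
    {"hand": 10,"dx": 7.4,"dy": 9.5,"dz": 0,"spin": 0},
    {"hand": 10,"dx": 9.4,"dy": 7.5,"dz": 0,"spin": 0},
    {"hand": 10,"dx": 11.0,"dy": 4.8,"dz": 0,"spin": 0}
  ]
}}

```text
time: 12.7
tcp_pos: [579.7, 264.2, 175.1]
eef_rot: [3.14, 0.007, 2.824]
ft_force: [4.9, -1.0, 4.8]
gripper_width: 20.5
gripper_force: 59.5
```

Request:
{"name": "step_arm", "arguments": {
  "moves": [
    {"hand": 10,"dx": 11.9,"dy": 2.0,"dz": 0,"spin": 0},
    {"hand": 10,"dx": 12.0,"dy": -1.1,"dz": 0,"spin": 0},
    {"hand": 10,"dx": 11.3,"dy": -4.0,"dz": 0,"spin": 0},
    {"hand": 10,"dx": 10.0,"dy": -6.7,"dz": 0,"spin": 0},
    {"hand": 10,"dx": 8.0,"dy": -9.0,"dz": 0,"spin": 0}
  ]
}}

```text
time: 13.12
tcp_pos: [521.6, 264.6, 174.8]
eef_rot: [3.138, 0.004, 2.824]
ft_force: [3.5, 2.0, 5.2]
gripper_width: 20.8
gripper_force: 59.4
```

Request:
{"name": "step_arm", "arguments": {
  "moves": [
    {"hand": 10,"dx": 5.6,"dy": -10.7,"dz": 0,"spin": 0},
    {"hand": 10,"dx": 2.7,"dy": -11.7,"dz": 0,"spin": 0},
    {"hand": 10,"dx": -0.3,"dy": -12.0,"dz": 0,"spin": 0},
    {"hand": 10,"dx": -3.3,"dy": -11.6,"dz": 0,"spin": 0},
    {"hand": 10,"dx": -6.1,"dy": -10.4,"dz": 0,"spin": 0}
  ]
}}

```text
time: 13.53
tcp_pos: [504.7, 210.3, 174.7]
eef_rot: [3.137, 0.002, 2.823]
ft_force: [2.4, 3.9, 5.1]
gripper_width: 20.6
gripper_force: 59.3
```

Request:
{"name": "step_arm", "arguments": {
  "moves": [
    {"hand": 10,"dx": 0,"dy": 0,"dz": 0,"spin": 0},
    {"hand": 10,"dx": 0,"dy": 0,"dz": 0,"spin": 0},
    {"hand": 10,"dx": 0,"dy": 0,"dz": 0,"spin": 0}
  ]
}}

```text
time: 13.78
tcp_pos: [505.4, 208.7, 174.7]
eef_rot: [3.141, 0.004, 2.823]
ft_force: [1.9, -0.4, 7.5]
gripper_width: 20.4
gripper_force: 59.5
```

Request:
{"name": "step_arm", "arguments": {
  "moves": [
    {"hand": 10,"dx": -8.5,"dy": -8.6,"dz": 0,"spin": 0},
    {"hand": 10,"dx": -10.3,"dy": -6.1,"dz": 0,"spin": 0},
    {"hand": 10,"dx": -11.5,"dy": -3.5,"dz": 0,"spin": 0},
    {"hand": 10,"dx": -12.0,"dy": -0.4,"dz": 0,"spin": 0},
    {"hand": 10,"dx": -11.8,"dy": 2.5,"dz": 0,"spin": 0}
  ]
}}

```text
time: 14.2
tcp_pos: [549.6, 177.3, 174.7]
eef_rot: [3.141, -0.003, 2.822]
ft_force: [-3.2, 3.2, 11.1]
gripper_width: 20.3
gripper_force: 59.8
```

Request:
{"name": "step_arm", "arguments": {
  "moves": [
    {"hand": 10,"dx": -10.8,"dy": 5.4,"dz": 0,"spin": 0},
    {"hand": 10,"dx": -9.0,"dy": 7.9,"dz": 0,"spin": 0},
    {"hand": 10,"dx": -6.8,"dy": 10.0,"dz": 0,"spin": 0},
    {"hand": 10,"dx": -4.2,"dy": 11.3,"dz": 0,"spin": 0},
    {"hand": 10,"dx": -1.0,"dy": 12.2,"dz": 0,"spin": 0}
  ]
}}

```text
time: 14.62
tcp_pos: [596.2, 209.4, 174.9]
eef_rot: [-3.138, 0.002, 2.823]
ft_force: [-0.2, -4.0, 9.6]
gripper_width: 20.5
gripper_force: 59.7
```

Request:
{"name": "step_arm", "arguments": {
  "moves": [
    {"hand": 10,"dx": 0,"dy": 0.5,"dz": 0,"spin": 0},
    {"hand": 10,"dx": 0,"dy": 0,"dz": 0,"spin": 0},
    {"hand": 10,"dx": 0,"dy": 0,"dz": 0,"spin": 0},
    {"hand": 10,"dx": 0,"dy": 0,"dz": 0,"spin": 0},
    {"hand": 10,"dx": 0,"dy": 0,"dz": 0,"spin": 0}
  ]
}}

```text
time: 15.03
tcp_pos: [596.8, 211.8, 175.0]
eef_rot: [3.141, 0.004, 2.823]
ft_force: [1.7, 0.4, 6.8]
gripper_width: 20.5
gripper_force: 59.5
```

```bash
python3 - <<'E'
from h import *
s=ctrl.state();p=s['tcp_pos'][:2]-[550.86,225.9];print(s['tcp_pos'],"phi",np.arctan2(p[1],p[0]),"target -0.297",np.hypot(*p),s['ft_force'].round(1),s['joint_vel'].round(3),s['gripper_force'])
im,d=ctrl.capture("top");cv2.imwrite("pics/end.png",np.hstack([cv2.resize(im,(512,384)),cv2.resize(im[100:210,140:222],(286,384))]))
E
```

```text
[596.78968234 211.83086757 175.02289052] phi -0.2972438741083561 target -0.297 48.036196845662715 [1.7 0.4 6.8] [ 0.001 -0.001  0.     0.001  0.    -0.002] 59.53380882740021
```

View pics/end.png

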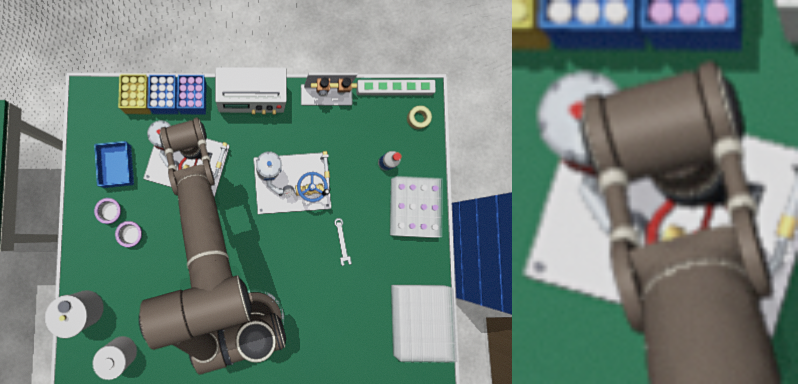

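The picture shows the arm over the red wheel at about (185,165). The blue wheel at (312,186) and the bystanders are where they were. Angle, grip and stillness all check out, so I'm handing in.

```bash
python3 -c "
from station import ctrl
print(ctrl.finish_job())"
```

```text
the job is handed in; nothing more can be done
None
```

I closed the red resin valve gently onto its stop (about 10 N at the handle), backed it off two full turns to within about 0.01 rad by arm position, and handed the job in still gripping the handle at about 60 N; the hand-in returned no verdict.

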